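# Turn the sugar scoop round onto the pot stand

## Robot

A 6-joint arm with a two-finger parallel gripper is mounted at the origin on the work surface. World frame = base frame: x ahead of the robot, y to its left, z up, the work surface at z = 0. Lengths are in m, angles in rad, forces in N, time in s.
With the tool pointing down it reaches from about 0.35 to 1 m from the base axis. Payload 7.1 kg.
Tool frame: the origin (TCP) lies between the finger pads; the fingertips stand 22 mm ahead of it and the grasp point (between the pads) lies 3 mm ahead of it; z points along the fingers, y is the line along which they close (so a half turn about z gives the same grasp; the last joint's range is limited). The gripper opens to 85 mm and grips with 20 to 120 N. Pads are 22 mm wide; open, the fingers measure 114 mm over their backs; the gripper's body (76 mm by 85 mm) begins 54 mm behind the grasp point. The pads swing forward as they close: fully open they stand 13 mm farther back than shut.
Start: joints at [1.299, 0.423, 1.63, -0, 1.089, -0.019], TCP at [0.156, 0.605, 0.253] pointing down, gripper open.
Joint ranges: [-3, 3], [-0.9, 2.11], [0.09, 2.58], [-1.31, 4.45], [0.11, 2.69], [-2.54, 2.54]. Speed limits (rad/s): [2.39, 2.39, 3.01, 3.14, 3.14, 3.14].

## Interface

Orientations are given as a rotation vector (axis times angle).
In Python, from rig import manip gives the robot as it stands. The module is installed in compiled form; this text tells all that it offers. Calls block until the motion is done:
- manip.move_to(position, orientation): joint-space move of the TCP to a pose.
- manip.servo_line(position, orientation=None, rate=0.15): straight line of the TCP; orientation=None keeps the orientation; rate is the mean speed in m/s.
- manip.set_joints(angles): joint-space move.
- manip.command_gripper(opening, f_grip=None): finger opening in m; f_grip is the grip in N (None keeps the last); returns when the fingers have stopped.
- manip.hold(seconds).
- manip.solve_ik(position, orientation): joint angles nearest the present ones, or None.
- manip.camera(name): name is "scene" or "top" or "wrist"; returns a dict with "image" (400x640x3 uint8, red, green, blue), "fx", "fy", "cx", "cy" (pixels), "cam_to_world" (4x4, takes a point from camera to world coordinates); the wrist camera has in their place "mount" (4x4, takes a point from camera to tool coordinates, whose origin is the TCP and whose axes are the flange's). Camera axes: x right, y down, z forward; pixel columns grow to the right and rows downward; lengths in m; the calibration is good to about 2 mm. A picture is of the moment at which its call begins: read the wrist's pose just before it. There is no depth.
A pose or a line that the arm cannot do raises manip.IKError and nothing moves.
- manip.sign_off(): hands the job in; it is judged then, once.
Readings, each from a call of its own:
- manip.get_time(): time.
- manip.get_joint_positions(): joint angles.
- manip.get_joint_vel(): joint speeds.
- manip.get_tau(): joint torques, N m.
- manip.get_position(): TCP position.
- manip.get_ee_rot(): TCP orientation.
- manip.get_contact_force(): force on the tool from outside, world axes, zero at the start.
- manip.get_torque(): the same for the moment, N m.
- manip.get_width(): finger opening in m.
- manip.get_grip_force(): force on a finger pad.
Only numpy, scipy, OpenCV 4.12 (cv2) and the standard library are available. Lean on these libraries where they do the work, as an engineer would, in place of code of your own. Each camera call takes 0.05 s, during which the arm holds its last target. There are 200 camera calls.

## Task

The green scoop has been left the wrong way round on the shelf. Pick it up, turn it end for end and lay it open side up in the middle of the wooden pot stand, along the slats, with its bowl end towards the steel sugar canister and its handle pointing away from the canister. Let go of it, and leave the canister and the glass egg cup where they stand.

Things in the scene. Friction and masses are not known exactly. Their poses are not given: they have to be found in the camera images.
- scoop_mid (a point): Green scoop, 170 mm long, lying on its flat 48 mm wide trough-shaped bowl. Point: mid-length, centre line, 20 mm above its underside (scoop 40 high). x runs from handle to bowl, z up. Bowl x = 5 to 85 mm. Handle x = -85 to 5: level bar 18 wide, 14 high, its axis 11 mm above this point, free below; grip across it at x = -30. Starts with bowl roughly to +y. Not the round-bowled spoon further back.
- stand_top (a point): Loose wooden pot stand, a flat grid of five slats on two cross bars: 140 mm across the slats (its x), 180 mm along the slats (its y), 20 mm high, 450 g. This point is the centre of its top face, z up. The slats run within 15 degrees of world y. It lies left or right of the scoop.
- canister: Round stainless steel sugar canister with a hinged lid, 100 mm across, 145 mm high with its small knob, standing at the right-hand (-y) end of the row. Origin at the centre of its underside, z up. It is not to be moved.
- egg_cup: Small footed glass egg cup, 48 mm across, 62 mm high, standing behind the row. Origin at the centre of its underside, z up. It is not to be moved.
Mind the look-alikes: they are no part of the job. Of the things shaped like the part that bears stand_top, the wooden one is meant.

How it is judged:
By the outcome, as a careful person would: the job done as asked, in the order asked, and still so for the second after the job is handed in, with the robot touching nothing.
It also fails if it takes over 38 s, if anything falls off the work surface, if the arm or the gripper's body presses on something with over 40 N, if the wrist force passes 120 N, or if a joint passes its speed limit or range.

## Working session

There is one attempt and no reset: what is moved stays moved. The work goes in short steps, each a Python script; the robot and the scene stay as the last script left them, time stands still between calls to the robot, and variables do not carry over. Pictures are saved under pics/ and viewed, at most 10 in all, crops included, and the job is handed in when it is done.

```bash
mkdir -p pics; cat > h.py <<'E'
import numpy as np, cv2
from rig import manip
def snap(n,f):
    c=manip.camera(n); cv2.imwrite(f'pics/{f}.png',c['image'][:,:,::-1]); 
    np.savez(f'pics/{f}.npz',**c); return c
def cast(c,u,v,z,T=None):
    T=c['cam_to_world'] if T is None else T
    T=np.array(T); d=T[:3,:3]@np.array([(u-c['cx'])/c['fx'],(v-c['cy'])/c['fy'],1.]); o=T[:3,3]
    return o+d*(z-o[2])/d[2]
E
python3 - <<'E'
from h import *
a=snap('scene','s0');b=snap('top','t0')
print(b['cam_to_world'],b['fx'],a['cam_to_world'],manip.get_ee_rot(),manip.get_time())
E
```

```text
[[ 0.01923937 -0.99649816  0.08137114  0.39423197]
 [-0.99976993 -0.01840278  0.01101884 -0.07807015]
 [-0.0094828  -0.08156441 -0.99662296  1.51777798]
 [ 0.          0.          0.          1.        ]] 495.2207615683692 [[ 0.58851013  0.64499782 -0.48747681  1.01192701]
 [ 0.80830023 -0.45633438  0.37203451 -0.47220057]
 [ 0.01750902 -0.61297369 -0.78990929  0.87022636]
 [ 0.          0.          0.          1.        ]] [-3.96018442e-01 -3.11633379e+00  2.13715250e-03] 0.1
```

View pics/t0.png

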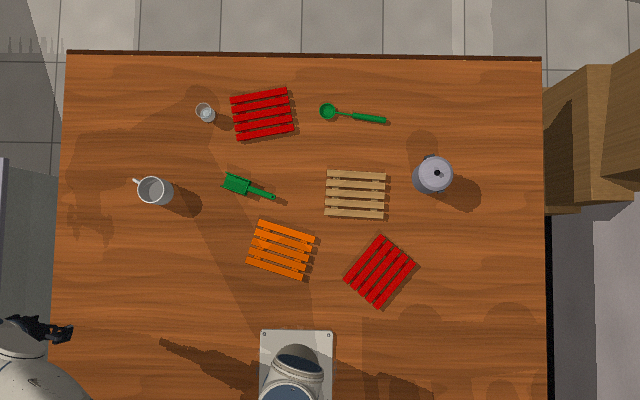

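View pics/s0.png

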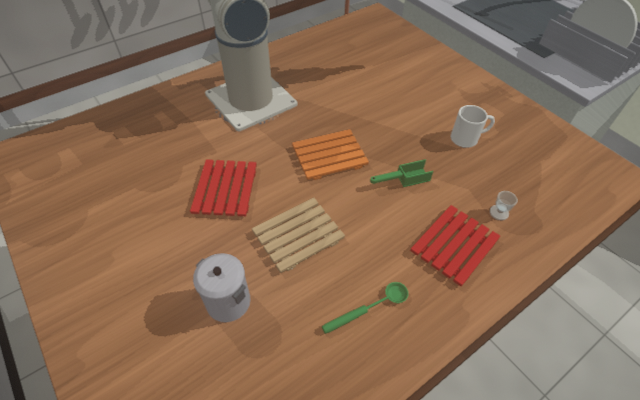

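Top view: the stands are red (263,114), pale wood (356,195), orange (282,250) and red (380,272). Only (356,195) has bare wood colour and slats along y. There are two green things: the trough-bowled scoop at (247,186), with its bowl to +y, and the round-bowled spoon at (353,113), which is the look-alike. The canister is at (435,175) and the egg cup at (205,112). I'll confirm with one crop and measure.

```bash
python3 - <<'E'
from h import *
c=dict(np.load('pics/t0.npz')); im=c['image']
cr=im[150:290,210:465]; cv2.imwrite('pics/crop.png',cv2.resize(cr[:,:,::-1],None,fx=3,fy=3,interpolation=cv2.INTER_CUBIC))
hsv=cv2.cvtColor(im,cv2.COLOR_RGB2HSV)
print('stand px',hsv[195:212:2,350].tolist(),'table',hsv[235,340])
g=cv2.inRange(hsv,(45,100,40),(85,255,255))
g[:150]=0
s=cv2.inRange(hsv,(10,40,145),(24,150,255)); m=np.zeros_like(s); m[160:228,315:395]=255; s&=m
def rep(mask,z,name):
    v,u=np.nonzero(mask); P=np.array([cast(c,a,b,z)[:2] for a,b in zip(u,v)],np.float32)
    r=cv2.minAreaRect(P); print(name,len(u),r,'corners',cv2.boxPoints(r).round(3).tolist()); return P
k=np.ones((3,3),np.uint8)
sc=cv2.morphologyEx(s,cv2.MORPH_OPEN,np.ones((2,2),np.uint8))
rep(sc,.02,'stand'); P=rep(g,.03,'scoop')
n,l,st,ce=cv2.connectedComponentsWithStats(g); print(st[1:].tolist())
bm=cv2.morphologyEx(g,cv2.MORPH_OPEN,np.ones((9,9),np.uint8)); rep(bm,.035,'bowl')
rep(g&~cv2.dilate(bm,k,iterations=2),.038,'handle')
print('can',cast(c,437,173,.145),'cup',cast(c,205,112,.06))
E
```

```text
stand px [[17, 128, 170], [14, 171, 70], [12, 161, 79], [17, 131, 158], [17, 134, 168], [16, 130, 172], [13, 195, 72], [14, 151, 123], [17, 131, 156]] table [ 13 174 141]
stand 1980 ((0.5185741186141968, -0.1707780510187149), (0.17833212018013, 0.13823218643665314), 87.31170654296875) corners [[0.4449999928474426, -0.25699999928474426], [0.5830000042915344, -0.2630000114440918], [0.5920000076293945, -0.08500000089406967], [0.45399999618530273, -0.07800000160932541]]
scoop 579 ((0.5309439301490784, 0.1532549411058426), (0.16915875673294067, 0.048843905329704285), 70.93988037109375) corners [[0.47999998927116394, 0.08100000023841858], [0.5260000228881836, 0.06499999761581421], [0.5820000171661377, 0.22499999403953552], [0.5350000262260437, 0.2409999966621399]]
[[220, 172, 56, 28, 579]]
bowl 374 ((0.543789803981781, 0.18781664967536926), (0.05151170864701271, 0.07299866527318954), 1.0365262031555176) corners [[0.5170000195503235, 0.2240000069141388], [0.5189999938011169, 0.1509999930858612], [0.5699999928474426, 0.15199999511241913], [0.5690000057220459, 0.22499999403953552]]
handle 151 ((0.5290111303329468, 0.15271006524562836), (0.16860340535640717, 0.04582875967025757), 69.75454711914062) corners [[0.4779999852180481, 0.0820000022649765], [0.5210000276565552, 0.06599999964237213], [0.5799999833106995, 0.2240000069141388], [0.5370000004768372, 0.23999999463558197]]
can [ 0.5722263  -0.38878749  0.145     ] cup [0.75507327 0.2865764  0.06      ]
```

View pics/crop.png

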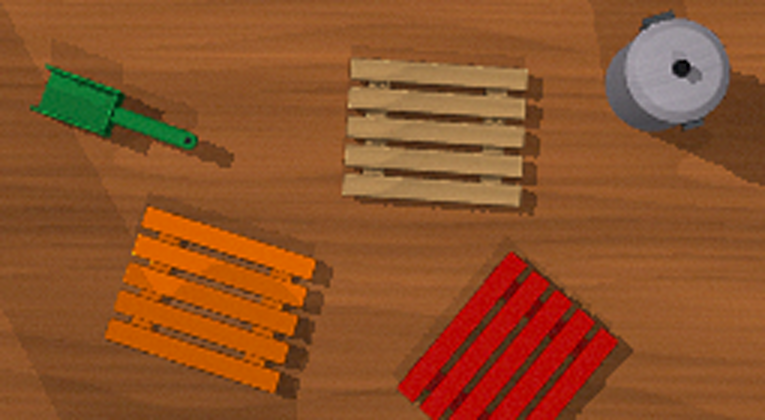

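The crop shows that the stand at top-view (356,195) is bare wood (178×138 mm measured, 180×140 given) and that the scoop's trough bowl faces left (+y) with its handle to the right (169×49 mm measured). Next I'll check IK for both grasp symmetries, then move above the scoop for a wrist look.

```bash
cat >> h.py <<'E'
from scipy.spatial.transform import Rotation as Ro
def rv(ang):  # tool down, tool x along world angle ang (deg); tool y across
    return (Ro.from_euler('z',ang,degrees=True)*Ro.from_euler('x',180,degrees=True)).as_rotvec()
def ax(a): return np.array([np.cos(np.radians(a)),np.sin(np.radians(a))])
E
python3 - <<'E'
from h import *
best=None
g=np.array([.531,.153])-.03*ax(70.5); d=np.array([.5186,-.1708])-.03*ax(-92.7)
for f in (0,180):
    for p,a,z in((g,70.5,.034),(g,70.5,.17),(d,-92.7,.054),(d,-92.7,.17)):
        q=manip.solve_ik([*p,z],rv(a+f)); print(f,z,None if q is None else np.round(q,2))
E
```

```text
0 0.034 [ 0.21  0.64  1.93 -0.    0.57  0.55]
0 0.17 [ 0.21  0.41  1.89 -0.    0.84  0.55]
0 0.054 None
0 0.17 None
180 0.034 None
180 0.17 None
180 0.054 [-0.29  0.61  1.92  0.    0.61 -0.24]
180 0.17 [-0.29  0.41  1.88  0.    0.85 -0.24]
```

The bowl turn needs j6 = -2.59 at the straight grasp, just past its -2.54 limit. A grasp skewed about 5° stays inside the limit: the pads square themselves on the bar, and I'll correct any leftover angle at placing. Hovering there for a wrist look.

```bash
python3 - <<'E'
from h import *
g=np.array([.531,.153])-.03*ax(70.5)
for y in(245.5,245,244.5):
    for z in (.17,.034): print(y,z,manip.solve_ik([*g,z],rv(y)))
manip.move_to([*g,.17],rv(245))
p=manip.get_position();r=manip.get_ee_rot()
c=snap('wrist','w1')
T=np.eye(4);T[:3,:3]=Ro.from_rotvec(r).as_matrix();T[:3,3]=p;T=T@np.array(c['mount'])
np.save('pics/w1T.npy',T)
g_=cv2.inRange(cv2.cvtColor(c['image'],cv2.COLOR_RGB2HSV),(45,100,30),(85,255,255))
n,l,st,ce=cv2.connectedComponentsWithStats(g_);i=1+st[1:,4].argmax();print(st[i])
P=np.array([cast(c,u,v,.038,T)[:2] for v,u in zip(*np.nonzero(l==i))],np.float32)
r=cv2.minAreaRect(P);print(r,cv2.boxPoints(r).round(4).tolist())
# handle slices along axis at handle-top height
a=ax(70.5);n_=np.array([-a[1],a[0]]);s=(P-[.531,.153])@a;t=(P-[.531,.153])@n_
for s0 in np.arange(-.09,.09,.01):
    k=(abs(s-s0)<.003)
    if k.sum()>5: print(round(s0,3),(t[k].min()*1e3).round(1),(t[k].max()*1e3).round(1))
print(p,manip.get_time())
E
```

```text
245.5 0.17 [ 2.12756209e-01  4.09860067e-01  1.88689671e+00 -4.44089210e-16
  8.44835875e-01 -2.50123078e+00]
245.5 0.034 [ 2.12756209e-01  6.44224577e-01  1.92521569e+00 -4.44089210e-16
  5.72152391e-01 -2.50123078e+00]
245 0.17 [ 2.12756209e-01  4.09860067e-01  1.88689671e+00 -4.44089210e-16
  8.44835875e-01 -2.49250413e+00]
245 0.034 [ 2.12756209e-01  6.44224577e-01  1.92521569e+00 -4.44089210e-16
  5.72152391e-01 -2.49250413e+00]
244.5 0.17 [ 2.12756209e-01  4.09860067e-01  1.88689671e+00 -4.44089210e-16
  8.44835875e-01 -2.48377749e+00]
244.5 0.034 [ 2.12756209e-01  6.44224577e-01  1.92521569e+00 -4.44089210e-16
  5.72152391e-01 -2.48377749e+00]
[ 294  116   69  214 7705]
((0.5290095806121826, 0.15073572099208832), (0.16912338137626648, 0.04761403053998947), 71.12020111083984) [[0.47909998893737793, 0.07840000092983246], [0.5242000222206116, 0.06300000101327896], [0.5788999795913696, 0.22300000488758087], [0.5338000059127808, 0.23849999904632568]]
-0.09 -1.0 2.5
-0.08 -8.1 8.7
-0.07 -8.2 9.2
-0.06 -8.0 9.2
-0.05 -7.9 9.4
-0.04 -7.8 9.5
-0.03 -7.7 9.5
-0.02 -7.5 9.7
-0.01 -19.2 22.5
-0.0 -21.8 24.7
0.01 -22.5 25.0
0.02 -22.4 25.1
0.03 -22.3 25.2
0.04 -22.2 25.4
0.05 -22.0 25.5
0.06 -22.0 25.6
0.07 -21.7 25.7
0.08 -21.7 25.2
[0.52103061 0.1252025  0.17009373] 2.3333
```

View pics/w1.png

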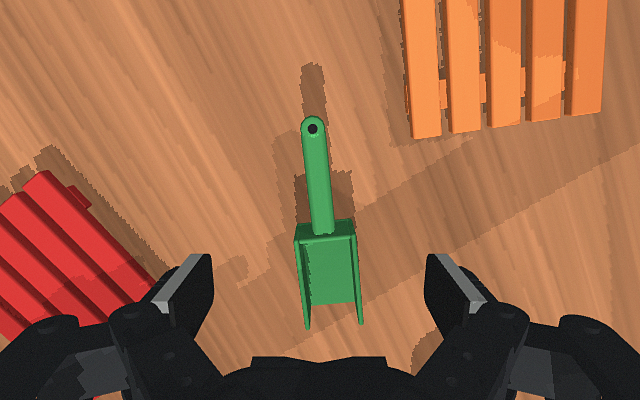

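The wrist view shows the green scoop upright in the frame, with its handle tip at (312,120), bowl lip at (333,325) and grip spot at about (318,195). The fingers' path is clear of the orange stand (from 405,135). The mid refines to (0.529, 0.151) at 71.2°. Gripping now.

```bash
python3 - <<'E'
from h import *
m=np.array([.529,.1508]);a=71.2
g=m-.03*ax(a)
manip.move_to([*g,.10],rv(246.5))
manip.servo_line([*g,.035],rate=.1)
manip.command_gripper(0.0,f_grip=60)
print(manip.get_width(),manip.get_grip_force(),manip.get_contact_force(),manip.get_position())
manip.servo_line([*g,.16],rate=.15)
p=manip.get_position();r=manip.get_ee_rot()
c=snap('wrist','w2')
T=np.eye(4);T[:3,:3]=Ro.from_rotvec(r).as_matrix();T[:3,3]=p;T=T@np.array(c['mount'])
zt=p[2]-.003+.009   # bowl rim / handle top height, approx (39mm vs grasp pt 31)
g_=cv2.inRange(cv2.cvtColor(c['image'],cv2.COLOR_RGB2HSV),(45,100,30),(85,255,255))
P=np.array([cast(c,u,v,zt,T)[:2] for v,u in zip(*np.nonzero(g_))],np.float32)
r=cv2.minAreaRect(P);print(r,cv2.boxPoints(r).round(4).tolist(),p)
print(manip.get_width(),manip.get_contact_force(),manip.get_torque(),manip.get_time())
E
```

```text
0.016943771424060127 62.19273090362549 [-1.35110452  0.80232958  4.13313986] [0.51950224 0.12246849 0.03527353]
((0.5122774243354797, 0.10968625545501709), (0.08454395830631256, 0.02386329136788845), 65.09125518798828) [[0.4837000072002411, 0.07639999687671661], [0.505299985408783, 0.06629999727010727], [0.5408999919891357, 0.14300000667572021], [0.5192999839782715, 0.15309999883174896]] [0.51870317 0.12225001 0.15925264]
0.01652223909506911 [-0.10734775  0.87733312 -1.2099704 ] [-0.07270011  0.03157104  0.04105278] 5.175
```

View pics/w2.png

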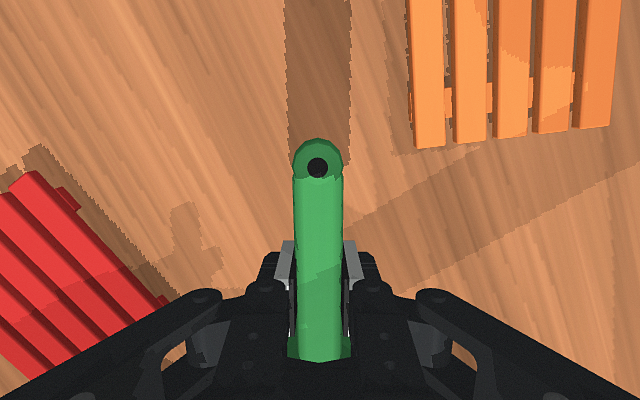

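The wrist view shows the bar squared between the pads: tip at (318,150), bar columns 292–348, width 17 mm. Now turn over to above the stand and check pitch and pose with the fixed cameras.

```bash
python3 - <<'E'
from h import *
t=np.array([.5186,-.1708]);a=-92.7
g=t-.03*ax(a)
manip.move_to([*g,.16],rv(a+180))
print(manip.get_position(),manip.get_width(),manip.get_time())
s=snap('scene','s3');c=snap('top','t3')
im=np.hstack([s['image'][150:350,150:470],c['image'][110:310,240:500]]);cv2.imwrite('pics/c3.png',im[:,:,::-1])
for c in(s,c):
    m=cv2.inRange(cv2.cvtColor(c['image'],cv2.COLOR_RGB2HSV),(45,100,30),(85,255,255))
    n,l,st,ce=cv2.connectedComponentsWithStats(m);print([(*x[:5],) for x in st[1:] if x[4]>30])
E
```

```text
[ 0.52003389 -0.14058183  0.15985595] 0.01669925860680143 7.1417
[(np.int32(293), np.int32(189), np.int32(12), np.int32(8), np.int32(35)), (np.int32(261), np.int32(205), np.int32(23), np.int32(15), np.int32(87)), (np.int32(376), np.int32(283), np.int32(31), np.int32(21), np.int32(297)), (np.int32(323), np.int32(306), np.int32(45), np.int32(27), np.int32(315))]
[(np.int32(319), np.int32(103), np.int32(67), np.int32(20), np.int32(441)), (np.int32(380), np.int32(183), np.int32(10), np.int32(18), np.int32(125))]
```

```bash
python3 -c "
import cv2;a=cv2.imread('pics/c3.png');cv2.imwrite('pics/c3b.png',cv2.resize(a,(800,276),interpolation=2))"
```

```text
(no output)
```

View pics/c3b.png

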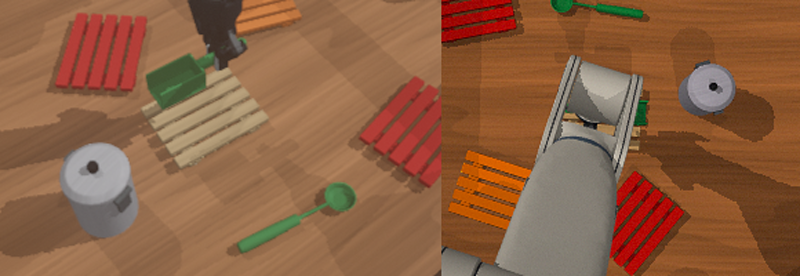

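Both views show the scoop held open side up over the wooden stand, bowl towards the canister: scene crop (175,80), top-view lip at columns 380–390, rows 183–201. It looks roughly level. I'll check the lip position against the expected one, measure the pitch from the scene image, and re-measure nothing else.

```bash
python3 - <<'E'
from h import *
c=dict(np.load('pics/t3.npz'));s=dict(np.load('pics/s3.npz'))
for v in(183,200.5): print('lip',cast(c,390,v,.166))
# scene: shapes
m=cv2.inRange(cv2.cvtColor(s['image'],cv2.COLOR_RGB2HSV),(40,80,20),(90,255,255)); m[240:]=0
v,u=np.nonzero(m)
T=s['cam_to_world'];a=ax(-92.7);n=np.array([-a[1],a[0]]);t=np.array([.5186,-.1708])
o=T[:3,3];D=(T[:3,:3]@np.stack([(u-s['cx'])/s['fx'],(v-s['cy'])/s['fy'],np.ones(len(u))])).T
# near side wall plane (+x side): offset +24 from centre line; handle near side +9
for off,lo,hi in((.024,.0,.09),(.009,-.09,-.04)):
    sg=np.sign(n[0]); pl=t+sg*off*n
    k=((pl-o[:2])@n)/(D[:,:2]@n); Q=o+D*k[:,None]
    S=(Q[:,:2]-t)@a
    for s0 in np.arange(lo,hi+.001,.01):
        w=abs(S-s0)<.003
        if w.sum()>2: print(off,round(s0,3),'z',Q[w,2].min().round(4),Q[w,2].max().round(4))
print(m[:240].sum()/255)
E
```

```text
lip [ 0.53958634 -0.25554167  0.166     ]
lip [ 0.4915164 -0.2559096  0.166    ]
0.024 0.0 z 0.1748 0.2006
0.024 0.01 z 0.125 0.2004
0.024 0.02 z 0.1251 0.2001
0.024 0.03 z 0.1235 0.2227
0.024 0.04 z 0.1236 0.2224
0.024 0.05 z 0.1236 0.2222
0.024 0.06 z 0.1237 0.2219
0.024 0.07 z 0.1238 0.2217
0.024 0.08 z 0.1239 0.2213
0.024 0.09 z 0.1412 0.221
0.009 -0.08 z 0.1642 0.1744
1172.0
```

The lip lands within 1 mm of expected and the underside is level at 0.1245, so I can lower it, release and look.

```bash
python3 - <<'E'
from h import *
g=np.array([.5186,-.1708])-.03*ax(-92.7)
manip.servo_line([*g,.075],rate=.12)
f0=np.array(manip.get_contact_force())
for z in np.arange(.060,.0535,-.001):
    manip.servo_line([*g,z],rate=.03)
    f=np.array(manip.get_contact_force())-f0
    print(round(z,4),f.round(1))
    if f[2]>3: break
manip.hold(.2)
manip.command_gripper(.05); manip.hold(.2)
print(manip.get_width(),manip.get_position())
manip.servo_line([*g,.15],rate=.15)
manip.move_to([.45,.15,.30],rv(70))
c=snap('top','t4');s=snap('scene','s4')
im=c['image'];hsv=cv2.cvtColor(im,cv2.COLOR_RGB2HSV)
gm=cv2.inRange(hsv,(45,100,30),(85,255,255));gm[:150]=0
st=cv2.inRange(hsv,(10,40,145),(24,150,255));w=np.zeros_like(st);w[160:228,315:395]=255;st&=w
st=cv2.morphologyEx(st,cv2.MORPH_OPEN,np.ones((2,2),np.uint8))
for mk,z in((gm,.058),(st,.02)):
    r=cv2.minAreaRect(np.array([cast(c,u,v,z)[:2] for v,u in zip(*np.nonzero(mk))],np.float32));print(r)
out=np.hstack([cv2.resize(s['image'][170:350,170:370],(400,360)),cv2.resize(im[150:240,310:410],(400,360))])
cv2.imwrite('pics/c4.png',out[:,:,::-1]);print(manip.get_time())
E
```

```text
0.06 [-0.1  0.7 -0.1]
0.059 [ 0.6  0.6 -0.4]
0.058 [-0.6 -0.4  0.5]
0.057 [-0.3 -0.1 -0.6]
0.056 [-0.4  0.1 -0.2]
0.055 [-0.6  1.3  4.3]
0.04977239118736277 [ 0.51996735 -0.14083204  0.054936  ]
((0.5196630358695984, -0.17039340734481812), (0.16786141693592072, 0.049897629767656326), 88.01654052734375)
((0.5187432765960693, -0.17058426141738892), (0.1780894249677658, 0.1381651610136032), 87.18019104003906)
12.9667
```

View pics/c4.png

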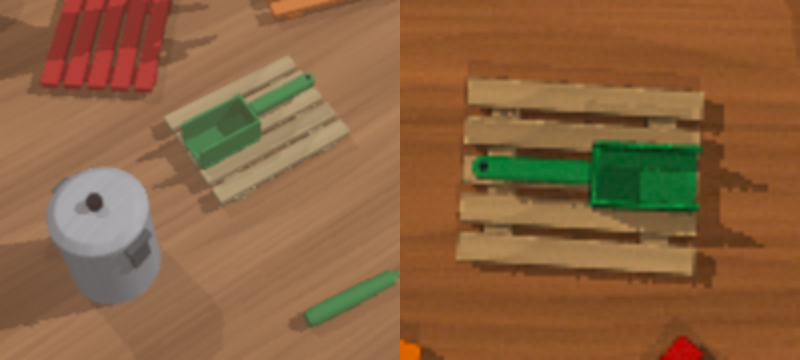

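The scoop lies open side up on the wooden stand. Its centre is about 1 mm from the stand's, it is within 1° of the slats, and the bowl faces the canister (in the crop, bowl at (645,175), handle tip at (483,168)).

```bash
python3 -c "
from rig import manip
print(manip.sign_off())"
```

```text
the job is handed in; nothing more can be done
None
```

The job is handed in: the green scoop is turned end for end and lies released, open side up, in the middle of the wooden stand along the slats with its bowl towards the canister (about 1 mm and 1° off), after about 13 s of robot time; the arm never approached the canister or egg cup.

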